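# Close the coffee mill and hold its lid at pulse

## Task

The coffee mill has just been cleaned: put the flat scraper that lies across its open mouth away in the slot in the front of the tamping stand, blade first and fully home, and let go of it. Then fit the mill's lid, lugs down through the two notches until it sits flush on the rim, twist it clockwise (seen from above) halfway to the lock, so that its pointers stand at the amber pulse marks and well short of the lock click, and finish still gripping the lid and holding it there against its return spring. Leave the other things on the counter where they stand.

Things in the scene. Friction and masses are not known exactly. Their poses are not given: they have to be found in the camera images.
- mill: Steel coffee mill with a black collar, 138 mm high, 114 mm across, fixed. Origin: centre of its underside, z up. On its flat rim lie two sets of dots, one for each notch of the mouth: white (open) at the notch, amber (pulse) 0.6 rad clockwise of it seen from above, red (lock) 1.2 rad clockwise.
- mill_mouth (a point): Centre of the mill's mouth, level with the rim's top (138 mm up); axes as the mill's. Rim 110 mm across; an inward flange 6 mm thick leaves a round mouth 72 mm in diameter with two notches, 17 mm wide and reaching 47 mm from the axis, on the mill's +x and -x sides. Under the flange runs a channel for the lid's lugs.
- pulse_ring (a joint): Spring ring in the mill's channel, pushed by the lid's lugs: 0 at rest, grows as the lid turns clockwise (rad). It follows the lid's turn less 0.09 or so of play: about 0.5 at the pulse marks. Its spring turns the lid back (0.05 N m at rest, 0.2 N m at pulse). At about 0.68 the lugs meet the lock's stiff spring catches, which click over and lock at about 1.1.
- lid: Slate-blue lid, loose, about 0.16 kg, 52 mm high, standing lugs down. Origin: centre of its plug's underside, z up. Plug 68 mm in diameter, 20 mm deep, foot bevelled; two lugs 10 mm wide, 1 to 12 mm above the underside, reach 42 mm from the axis on the lid's +x and -x. Above it a disc 92 mm in diameter, 20 to 28 mm up, a white pointer line over each lug. A half turn leaves it the same.
- lid_grip (a point): On the lid's axis, 49 mm above its origin and 3 mm below the top of the black grip bar, which is 60 mm long along the lid's x, 14 mm wide and stands 28 to 52 mm above the origin. Seated, the lid's disc rests on the rim, its origin 20 mm below mill_mouth, with 2 mm of play upward once turned.
- scraper: Flat scraper, loose, 0.10 kg, lying flat across the mill's rim. Origin: at the underside, under the shoulder where blade and handle meet, z up. Steel blade 82 mm long towards +x, 36 mm wide, 3 mm thick; brown handle 92 mm long towards -x, 24 mm wide, 14 mm high; the undersides are flush. Centre of mass about 14 mm from the origin towards the blade.
- scraper_grip (a point): Point to grip on the scraper's handle, 55 mm behind the shoulder and 7 mm above the underside; at the start it hangs out beyond the mill's rim
- scraper_tip (a point): Middle of the blade's front edge, 82 mm ahead of the shoulder, 1.5 mm above the blade's underside
- stand: Stainless tamping stand, a block 130 mm long (x), 120 mm wide (y) and 68 mm high, fixed, with a tamper standing on it and two 30 mm horns on its left top edge; a dark slit in its top, 18 mm wide, runs back 45 mm from the front face over the slot's middle. Origin: centre of its underside, z up; its front face looks to its own -x.
- slot_mouth (a point): Middle of the lower edge of the level slot in the stand's front, 40 mm above the counter; +x points into the slot. Slot 46 mm wide (y), 8 mm high (its floor at this point's level), 88 mm deep. Fully home, the scraper's blade lies in it, its shoulder against the front face above the slot, its handle out in front; it stays when let go.
- carafe: Glass carafe with a wooden collar, 112 mm across, 170 mm high; origin at the centre of its underside; leave alone
- cup_a: Amber glass espresso cup, 62 mm across, 58 mm high; origin at the centre of its underside; leave alone
- cup_b: The other amber glass espresso cup, the same; leave alone
- saucer: Olive ceramic saucer, 128 mm across, 18 mm high; origin at the centre of its underside; leave alone
- funnel: Small steel funnel standing mouth down, 84 mm across, 72 mm high; origin at the centre of its underside; leave alone
- tamper: Tamper with steel foot and wooden handle, 58 mm across, 82 mm high, standing on top of the stand's rear half; origin at the centre of its underside; leave alone

How it is judged (in metres and radians):
On the way, in this order (a step that is already met when the one before it is completed fails the run):
1. the scraper is home in the stand's slot and let go (x of scraper_tip in the frame of slot_mouth between 0.075 and 0.09 m and y of scraper_tip in the frame of slot_mouth between -0.009 and 0.009 m and z of scraper_tip in the frame of slot_mouth between -0.003 and 0.009 m and angle between the x axis of scraper and the x axis of stand, either way round below 0.15 rad and contact force between the fingers and scraper below 0.3 N), for 0.3 s.
2. the lid sits flush on the mill's rim, lugs through the notches (horizontal distance between lid and mill_mouth below 0.004 m and z of lid in the frame of mill_mouth between -0.024 and -0.0165 m and angle between lid's own z axis and vertical below 0.08 rad), for 0.1 s.
At the end, for the whole second after the job is handed in: Scraper within 7 mm of fully home in the slot (9 mm sideways, 0.15 rad), let go. Lid flush on the rim (within 4 mm), turned clockwise 0.44 to 0.76 rad from the notches (amber marks: 0.60), spring ring at 0.3 to 0.74 rad and still, the fingers gripping the lid with over 2 N (all of step 1 and all of step 2 and angle between the x axis of lid and the x axis of mill, either way round between 0.44 and 0.76 rad and value of joint pulse_ring between 0.3 and 0.74 rad and velocity of joint pulse_ring between -0.1 and 0.1 rad/s and contact force between the fingers and lid above 2 N); the arm keeps its last pose, push and grip.
It fails at once if the lid is turned into the lock click (spring ring beyond 0.9 rad) (value of joint pulse_ring above 0.9 rad).
It fails at once if carafe, a cup, saucer, funnel or tamper moved more than 25 mm (distance of any of carafe, cup_a, cup_b, saucer, funnel, tamper from where it was at the start of the episode above 0.025 m).
It also fails if it takes over 64 s, if anything falls off the work surface, if the arm or the gripper's body presses on something with over 40 N, if the wrist force passes 120 N, or if a joint passes its speed limit or range.

## Robot

A 6-joint arm with a two-finger parallel gripper is mounted at the origin on the work surface. World frame = base frame: x ahead of the robot, y to its left, z up, the work surface at z = 0. Lengths are in mm, angles in rad, forces in N, time in s.
With the tool pointing down it reaches from about 275 to 750 mm from the base axis. Payload 10.2 kg.
Tool frame: the origin (TCP) lies at the centre of the arm's flange, where the gripper is bolted on; the fingertips stand 173 mm ahead of it and the grasp point (between the pads) lies 155 mm ahead of it; z points along the fingers, y is the line along which they close (so a half turn about z gives the same grasp; the last joint's range is limited). The gripper opens to 85 mm and grips with 20 to 120 N. Pads are 22 mm wide; open, the fingers measure 114 mm over their backs; the gripper's body (76 mm by 85 mm) begins 54 mm behind the grasp point. The pads swing forward as they close: fully open they stand 13 mm farther back than shut.
Start: joints at [1.076, 0.313, 1.498, -0, 1.331, -0.223], TCP at [140.958, 505.73, 404.694] pointing down, gripper open.
Joint ranges: [-2.94, 2.94], [-0.97, 2.17], [0.19, 2.56], [-1.23, 4.37], [0.02, 3.11], [-2.88, 2.88]. Speed limits (rad/s): [2.39, 2.39, 3.01, 3.14, 3.14, 3.14].

## Interface

Orientations are given as a unit quaternion [w, x, y, z].
In Python, from rig import ctrl gives the robot as it stands.
- The arm moves only by the shell command python3 steer.py 'ROWS' [OPENING] [FORCE]. ROWS is a JSON list of rows, 1 to 8 of them, each of 6 numbers: dx, dy, dz in mm, then a rotation vector rx, ry, rz in rad; each row is the pose to reach, as a shift and turn from the pose commanded when the command began, along the tool's axes at that moment; what a row does not reach only later rows make up. A row lasts 1/10 s, in which the tool goes at most 50 mm and 0.15 rad, less where a joint would pass 70% of its speed; a pose out of reach is approached as far as the arm can. OPENING is the opening from 0.0 (shut) to 1.0 (fully open), set as the command begins (- or left out keeps the last). The fingers move at their own pace and stop on an object; FORCE is the grip in N (left out, the last holds). Time passes only in rows, so rows that do not move let the fingers close. It prints the time, the measured TCP pose, the force, the opening and the grip force at its end.
- ctrl.sense(): the state, without advancing time (a new reading comes with each control period).
- ctrl.capture(name): name is "side" or "top" or "wrist"; returns the picture (420x560x3 uint8, red, green, blue); there is no depth.
- ctrl.calibration(name): a dict with "fx", "fy", "cx", "cy" (pixels), "position" and "attitude" of the camera in the world. Camera axes: x right, y down, z forward; pixel columns grow to the right and rows downward; lengths in mm; the calibration is good to about 2 mm. A picture is of the moment at which its call begins: read the wrist's pose just before it. calibration takes no time and is no camera call; for the wrist camera it gives the pose at the moment of the call.
- ctrl.finish_job(): hands the job in; it is judged then, once.
The state is a dict: "time_s": time; "joints": joint angles; "dq": joint speeds; "tau": joint torques, N m; "eef_pos": TCP position; "ee_rot": TCP orientation; "force": force on the tool from outside, world axes, zero at the start; "wrist_torque": the same for the moment, N m; "grip_width": opening from 0.0 (shut) to 1.0 (fully open); "grip_force": force on a finger pad.
Only numpy, scipy, OpenCV 4.12 (cv2) and the standard library are available. Lean on these libraries where they do the work, as an engineer would, in place of code of your own. Each camera call takes 0.05 s, during which the arm holds its last target. There are 200 camera calls.

## Working session

There is one attempt and no reset: what is moved stays moved. The work goes in short steps, Python scripts to look and compute and a shell command to move; the robot and the scene stay as the last step left them, time stands still between calls to the robot, and variables do not carry over. Pictures are saved under pics/ and viewed, at most 10 in all, crops included, and the job is handed in when it is done.

```bash
ls; mkdir -p pics; python3 - <<'E'
from rig import ctrl
import cv2
for n in ("side","top"):
    c=ctrl.calibration(n); print(n,c)
    cv2.imwrite(f"pics/{n}0.png",ctrl.capture(n)[:,:,::-1])
print(ctrl.sense()); print(ctrl.calibration("wrist"))
E
```

```text
pics
rig.py
steer.py
side {'fx': 491.8681877116728, 'fy': 491.8681877116728, 'cx': 278.4465943893637, 'cy': 209.2870944563306, 'position': array([ 554.83316994,  752.56006733, 1090.31124795]), 'attitude': array([ 0.00934121, -0.03277196,  0.93970406, -0.34028667])}
top {'fx': 439.26350907608, 'fy': 439.26350907608, 'cx': 275.1552148934088, 'cy': 204.6749213676427, 'position': array([ 508.69052446,  -34.7815915 , 1567.64839976]), 'attitude': array([-0.01610125,  0.70916478, -0.70409098,  0.03289317])}
{'time_s': 0.1, 'joints': array([ 1.07563556e+00,  3.13389712e-01,  1.49839596e+00, -1.19204006e-05,
        1.33102069e+00, -2.23398547e-01]), 'dq': array([ 9.99178179e-05, -9.23943976e-04, -1.42507839e-03,  1.58173330e-04,
        1.88175088e-03, -7.20115959e-04]), 'tau': array([ 3.83419465e-03, -4.12903869e+01, -2.60141981e+01, -1.41047963e-04,
        3.06667949e-03,  7.77017635e-05]), 'eef_pos': array([140.91626718, 505.68979132, 404.18128233]), 'ee_rot': array([-2.07950076e-04,  1.35461921e-01,  9.90782367e-01, -5.70140426e-04]), 'force': array([ 0.49561604, -0.42979317,  0.28073057]), 'wrist_torque': array([-0.00164524,  0.0022545 , -0.02772562]), 'grip_force': 0.0, 'grip_width': 0.9963723991765713}
{'fx': 367.46138380572444, 'fy': 367.46138380572444, 'cx': 280.9215228927752, 'cy': 204.3175024658694, 'position': array([ 62.30924387, 527.33851664, 374.21238428]), 'attitude': array([0.12814395, 0.78580437, 0.59727257, 0.09672689])}
```

View pics/side0.png

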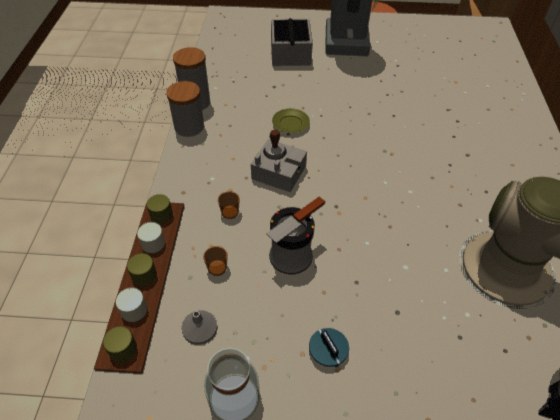

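View pics/top0.png

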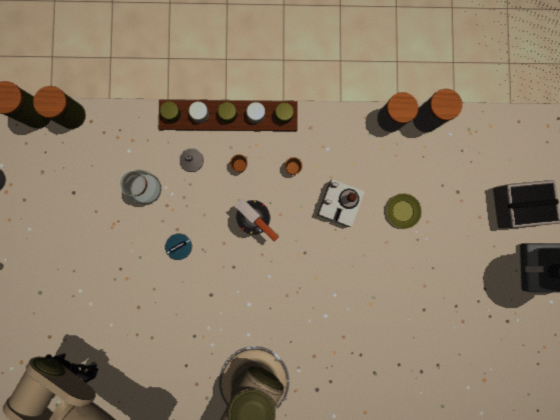

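The side view shows the mill near (292,235) with the scraper across it, its brown handle ending at (322,202). The stand is at (280,165) and the lid at (329,347). In the top view the mill is at (253,217), the handle end at (275,237), the lid at (178,246), and the stand at (341,204) with its slit at (338,214) facing the robot.

```bash
cat > h.py <<'E'
from rig import ctrl
import numpy as np, cv2
from scipy.spatial.transform import Rotation as R
def q2R(q): return R.from_quat([q[1],q[2],q[3],q[0]])
def plane(c,uv,z):
    uv=np.atleast_2d(np.array(uv,float)); d=np.c_[(uv[:,0]-c["cx"])/c["fx"],(uv[:,1]-c["cy"])/c["fy"],np.ones(len(uv))]
    d=q2R(c["attitude"]).apply(d); p=np.array(c["position"]); return p+d*((z-p[2])/d[:,2])[:,None]
def proj(c,P):
    v=q2R(c["attitude"]).inv().apply(np.atleast_2d(P)-np.array(c["position"])); return np.c_[c["fx"]*v[:,0]/v[:,2]+c["cx"],c["fy"]*v[:,1]/v[:,2]+c["cy"]]
def tri(c1,u1,c2,u2):
    A=np.zeros((3,3));b=np.zeros(3)
    for c,u in((c1,u1),(c2,u2)):
        d=plane(c,u,0)[0]-c["position"];d/=np.linalg.norm(d);M=np.eye(3)-np.outer(d,d);A+=M;b+=M@c["position"]
    return np.linalg.solve(A,b)
def goal(grasp,yaw):
    """grasp point (world), tool down, yaw = world angle of closing line (tool y). prints shift & rotvec in tool axes, from measured pose"""
    s=ctrl.sense(); T=q2R(s["ee_rot"]); best=None
    for k in(0,np.pi):
        y=np.array([np.cos(yaw+k),np.sin(yaw+k),0]); z=np.array([0,0,-1.]); x=np.cross(y,z)
        G=R.from_matrix(np.c_[x,y,z]); rv=(T.inv()*G).as_rotvec()
        tcp=np.array(grasp)+[0,0,155]
        sh=T.inv().apply(tcp-s["eef_pos"]); print("shift",sh.round(1),"rot",rv.round(3),"j6 now",s["joints"][5].round(2))
E
python3 - <<'E'
from h import *
c=ctrl.calibration("top")
for n,uv,z in(("mill",(253,217),138),("handle_end",(275,238),145),("blade_end",(239,204),139),("lid",(178,246),30),("stand",(341,204),68),("slit",(338,214),68),("carafe",(142,186),80),("cupa",(238,163),30),("cupb",(293,166),30),("funnel",(191,160),30)):
    print(n,plane(c,uv,z)[0].round())
w=ctrl.calibration("wrist"); s=ctrl.sense(); T=q2R(s["ee_rot"])
print("cam in tool",T.inv().apply(w["position"]-s["eef_pos"]).round(1),(T.inv()*q2R(w["attitude"])).as_matrix().round(3))
E
python3 steer.py '[[-233,-208,-76,0,0,1.05],[-233,-208,-76,0,0,1.05],[-233,-208,-76,0,0,1.05],[-233,-208,-76,0,0,1.05],[-233,-208,-76,0,0,1.05],[-233,-208,-76,0,0,1.05],[-233,-208,-76,0,0,1.05],[-233,-208,-76,0,0,1.05]]' 1.0
python3 - <<'E'
from h import *
goal((480,-20,325),-0.75)
E
```

```text
time_s: 0.9
eef_pos: [310.7, 241.1, 481.1]
ee_rot: [0.0, 0.617, 0.787, 0.0]
force: [0.5, -0.6, 0.4]
grip_width: 1.002
grip_force: 0.0
shift [-294.1  101.9    1.3] rot [ 0.001 -0.     0.992] j6 now 0.12
shift [-294.1  101.9    1.3] rot [ 0.00e+00  1.00e-03 -2.15e+00] j6 now 0.12
```

```bash
python3 steer.py '[[-294,102,1,0,0,0.99],[-294,102,1,0,0,0.99],[-294,102,1,0,0,0.99],[-294,102,1,0,0,0.99],[-294,102,1,0,0,0.99],[-294,102,1,0,0,0.99],[-294,102,1,0,0,0.99],[-294,102,1,0,0,0.99]]'
python3 steer.py '[[0,0,0,0,0,0],[0,0,0,0,0,0]]'
python3 - <<'E'
from h import *
c=ctrl.calibration("wrist"); im=ctrl.capture("wrist"); cv2.imwrite("pics/w1.png",im[:,:,::-1]); np.save("w1.npy",c,allow_pickle=True)
E
```

```text
time_s: 1.7
eef_pos: [481.7, -17.6, 478.6]
ee_rot: [-0.001, 0.915, 0.403, -0.001]
force: [0.1, 0.5, 0.2]
grip_width: 1.002
grip_force: 0.0
time_s: 1.9
eef_pos: [480.4, -15.6, 479.8]
ee_rot: [-0.0, 0.914, 0.405, 0.0]
force: [0.6, -0.4, -0.5]
grip_width: 1.003
grip_force: 0.0
```

View pics/w1.png

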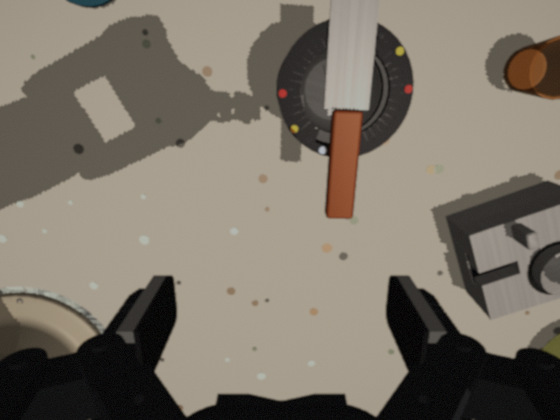

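The wrist view shows the handle from (345,112) to (341,217), with the blade above it. The mill's red dots are at (282,93) and (409,90), its amber dots at (295,129) and (400,51), and the white dot at (322,150). The stand is at the right, with its front slit near (497,273).

```bash
cat > m1.py <<'E'
from h import *
c=np.load("w1.npy",allow_pickle=True).item(); im=cv2.imread("pics/w1.png"); hsv=cv2.cvtColor(im,cv2.COLOR_BGR2HSV)
H,S,V=[a.astype(int) for a in cv2.split(hsv)]
def blobs(m,roi,amin=6):
    mm=np.zeros_like(m,np.uint8); x0,y0,x1,y1=roi; mm[y0:y1,x0:x1]=m[y0:y1,x0:x1]
    n,l,st,ce=cv2.connectedComponentsWithStats(mm); return [(st[i,4],ce[i].round(1)) for i in range(1,n) if st[i,4]>=amin]
roi=(270,10,420,165)
print("red",red:=blobs((S>150)&((H<6)|(H>172))&(V>120),roi)); print("amb",amb:=blobs((S>120)&(H>18)&(H<35)&(V>120),roi)); print("wht",blobs((S<60)&(V>170),(300,130,330,160)))
for nm,u in(("red1",(282,93)),("red2",(409,90)),("amb1",(295,129)),("amb2",(400,51)),("wht",(322,150))): print(nm,plane(c,u,138)[0].round(1))
h=((S>130)&(H<14)&(V>60)); h[:100]=0;h[230:]=0;h[:,:320]=0;h[:,375:]=0
ys=range(120,212,6)
L=[];Rr=[]
for y in ys:
    x=np.where(h[y])[0]; L.append((x.min(),y)); Rr.append((x.max()+1,y))
L=plane(c,L,138);Rr=plane(c,Rr,152)
print("widths",np.linalg.norm(L-Rr,axis=1).round(1)[::4])
mid=((L+Rr)/2)[:,:2]; d=mid[0]-mid[-1]; print("axis yaw from handle",np.arctan2(d[1],d[0]))
yy,xx=np.where(h); print("rows",yy.min(),yy.max())
E
python3 m1.py
python3 - <<'E'
import cv2
im=cv2.imread("pics/w1.png"); a=cv2.resize(im[0:230,260:420],None,fx=2.6,fy=2.6,interpolation=cv2.INTER_CUBIC);b=cv2.resize(im[170:330,420:560],None,fx=2.6,fy=2.6,interpolation=cv2.INTER_CUBIC)
import numpy as np
b=cv2.copyMakeBorder(b,0,a.shape[0]-b.shape[0],0,0,0);cv2.imwrite("pics/c1.png",np.hstack([a,b]))
print(a.shape,b.shape)
E
```

```text
red [(np.int32(50), array([408.1,  88.6])), (np.int32(55), array([282.3,  92.9]))]
amb [(np.int32(55), array([399.4,  50.5])), (np.int32(38), array([294.3, 127.9]))]
wht [(np.int32(21), array([321.5, 149.9]))]
red1 [529.8  37.5 138. ]
red2 [607.6 -29.9 138. ]
amb1 [518.5   8.7 138. ]
amb2 [619.6  -1.3 138. ]
wht [523.9 -20.  138. ]
widths [26.  25.8 25.7 24.9]
axis yaw from handle 0.8070878716592768
rows 110 217
(598, 416, 3) (598, 364, 3)
```

View pics/c1.png

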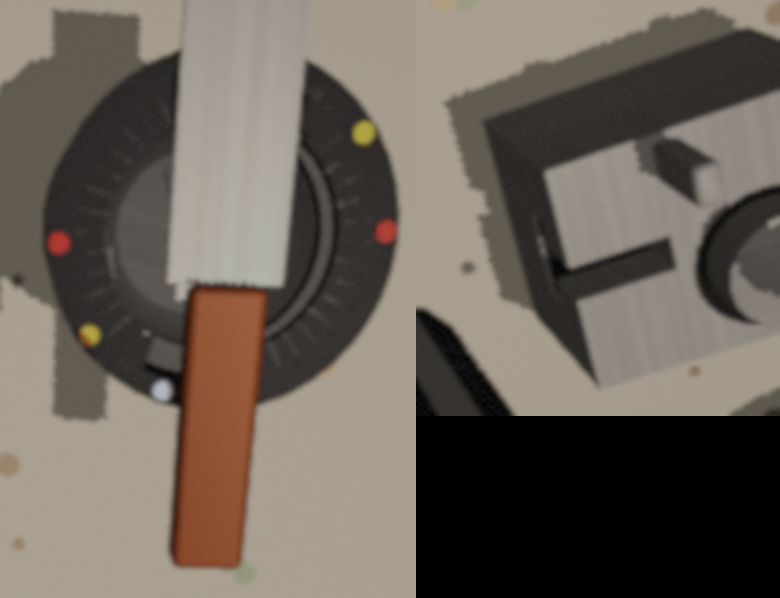

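The crop shows the slit running from the stand's front top edge, crop (560,282), back to (673,252). The front top corners are at (543,170) and (598,387). The handle's bright top face spans crop rows 287 to 567.

```bash
cat >> m1.py <<'E'
print("----")
h2=((S>130)&(H<14)&(V>100)); h2[:100]=0;h2[230:]=0;h2[:,:320]=0;h2[:,375:]=0
L=[];Rr=[]
for y in ys:
    x=np.where(h2[y])[0]; L.append((x.min()-.5,y)); Rr.append((x.max()+.5,y))
L=plane(c,L,152)[:,:2];Rr=plane(c,Rr,152)[:,:2]; mid=(L+Rr)/2; print("w",np.linalg.norm(L-Rr,axis=1).round(1)[::4])
f=cv2.fitLine(mid.astype(np.float32),cv2.DIST_HUBER,0,.01,.01).ravel(); d=f[:2]*np.sign(f[0]); print("yaw",np.arctan2(d[1],d[0]))
sh=plane(c,[(347.5,110.3),(339,217.3)],152)[:,:2]; t=(sh-f[2:])@d; print("len",t[0]-t[1]); o=f[2:]+d*((t[0]+t[1]+92)/2); print("origin",o,"grip",o-55*d)
cr=lambda u,v:(420+(u-416)/2.6-.2,170+v/2.6-.2)
P=plane(c,[cr(543,170),cr(598,387),cr(560,283),cr(673,252),cr(555,262),cr(577,300),cr(669,238),cr(676,267)],68)[:,:2]; print(P.round(1))
d=P[1]-P[0]; print("front len",np.hypot(*d),"normal yaw",np.arctan2(d[1],d[0])+np.pi/2, "mid",P[:2].mean(0))
Bq=plane(c,[cr(484,120)],0)[0]; print("bottom left front",Bq)
E
python3 m1.py | sed -n '/----/,$p'
```

```text
----
w [22.2 21.1 21.5 21.1]
yaw 0.8069045
len 89.93995665940605
origin [560.68988354  -6.17967638] grip [522.64433987 -45.89789232]
[[ 581.5 -219.3]
 [ 539.7 -330.8]
 [ 556.7 -271.5]
 [ 602.7 -292. ]
 [ 560.9 -260.9]
 [ 557.6 -284.2]
 [ 605.  -284.7]
 [ 599.8 -299.5]]
front len 119.1557744328797 normal yaw -0.3589534050617682 mid [ 560.61502837 -275.03308421]
bottom left front [ 582.7938285  -223.25777272    0.        ]
```

```bash
python3 - <<'E'
from h import *
goal((517.8,-51,147),-0.764)
goal((517.8,-51,187),-0.764)
E
```

```text
shift [ -1.1  51.4 178. ] rot [ 0.    -0.     0.027] j6 now 0.46
shift [ -1.1  51.4 178. ] rot [ 0.     0.    -3.115] j6 now 0.46
shift [ -1.   51.4 138. ] rot [ 0.    -0.     0.027] j6 now 0.46
shift [ -1.   51.4 138. ] rot [ 0.     0.    -3.115] j6 now 0.46
```

```bash
python3 steer.py '[[-1,51,60,0,0,0.027],[-1,51,110,0,0,0.027],[-1,51,135,0,0,0.027],[-1,51,150,0,0,0.027],[-1,51,165,0,0,0.027],[-1,51,178,0,0,0.027],[-1,51,178,0,0,0.027]]' 1.0
python3 steer.py '[[0,0,0,0,0,0],[0,0,0,0,0,0],[0,0,0,0,0,0],[0,0,0,0,0,0],[0,0,0,0,0,0],[0,0,0,0,0,0]]' 0.0 60
python3 steer.py '[[0,0,0,0,0,0],[0,0,0,0,0,0],[0,0,0,0,0,0]]'

```

```text
time_s: 2.65
eef_pos: [517.4, -51.2, 300.6]
ee_rot: [-0.001, 0.92, 0.392, -0.001]
force: [-0.5, -0.4, 0.3]
grip_width: 1.001
grip_force: 0.0
time_s: 3.25
eef_pos: [517.9, -52.1, 302.2]
ee_rot: [0.0, 0.921, 0.391, 0.0]
force: [-1.5, 1.4, 5.9]
grip_width: 0.268
grip_force: 60.6
time_s: 3.55
eef_pos: [517.9, -52.1, 302.2]
ee_rot: [0.0, 0.921, 0.391, 0.0]
force: [-1.8, 0.3, 5.5]
grip_width: 0.268
grip_force: 60.6
```

```bash
python3 steer.py '[[0,0,-10,0,0,0],[0,0,-35,0,0,0],[0,0,-63,0,0,0],[0,0,-63,0,0,0],[0,0,-63,0,0,0]]' 
python3 - <<'E'
from h import *
goal((495,-250.4,210),-1.930)
E
```

```text
time_s: 4.05
eef_pos: [517.7, -52.1, 364.8]
ee_rot: [0.0, 0.921, 0.391, 0.0]
force: [-0.0, 0.2, -1.6]
grip_width: 0.272
grip_force: 59.9
shift [-1.584e+02  1.214e+02 -1.000e-01] rot [ 0.    -0.     1.162] j6 now 0.44
shift [-1.584e+02  1.214e+02 -1.000e-01] rot [ 0.    0.   -1.98] j6 now 0.44
```

```bash
python3 steer.py '[[-158.4,121.4,0,0,0,1.162],[-158.4,121.4,0,0,0,1.162],[-158.4,121.4,0,0,0,1.162],[-158.4,121.4,0,0,0,1.162],[-158.4,121.4,0,0,0,1.162],[-158.4,121.4,0,0,0,1.162],[-158.4,121.4,0,0,0,1.162],[-158.4,121.4,0,0,0,1.162]]' 
python3 steer.py '[[0,0,0,0,0,0],[0,0,0,0,0,0],[0,0,0,0,0,0]]'
python3 - <<'E'
from h import *
c=ctrl.calibration("wrist"); im=ctrl.capture("wrist"); cv2.imwrite("pics/w2.png",im[:,:,::-1]); np.save("w2.npy",c,allow_pickle=True)
np.save("s2.npy",ctrl.sense(),allow_pickle=True)
E
```

```text
time_s: 4.85
eef_pos: [494.9, -250.5, 363.2]
ee_rot: [-0.001, 0.983, -0.182, -0.001]
force: [-0.1, -0.2, 0.1]
grip_width: 0.268
grip_force: 59.9
time_s: 5.15
eef_pos: [495.1, -250.4, 364.2]
ee_rot: [-0.0, 0.984, -0.178, -0.0]
force: [0.1, -0.3, -1.2]
grip_width: 0.272
grip_force: 59.9
```

View pics/w2.png

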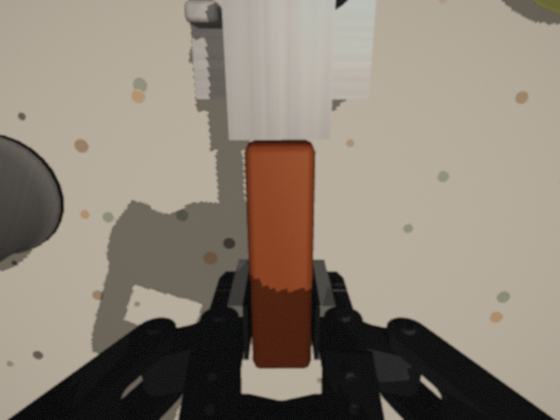

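The picture shows the stand's front top edge from about (194,98) to (368,98). The scraper's shoulder is at row 140 (blade columns 228–331), its handle spans columns 247–314, and it is held straight.

```bash
cat > m2.py <<'E'
from h import *
c=np.load("w2.npy",allow_pickle=True).item(); s=np.load("s2.npy",allow_pickle=True).item(); im=cv2.imread("pics/w2.png"); g=cv2.cvtColor(im,cv2.COLOR_BGR2GRAY).astype(float); sat=cv2.cvtColor(im,cv2.COLOR_BGR2HSV)[:,:,1].astype(int)
T=q2R(s["ee_rot"])
def edge(y,x0,x1,a=g):
    d=cv2.GaussianBlur(a[y-1:y+2].mean(0)[None],(5,1),0)[0]; d=np.abs(np.diff(d))[x0:x1]; return x0+d.argmax()+.5
rows=range(8,132,10)
Le=[(edge(y,212,240),y) for y in rows]; Re=[(edge(y,322,345),y) for y in rows]
L=plane(c,Le,203);Rr=plane(c,Re,203); print([round(a[0],1) for a in Le],[round(a[0],1) for a in Re]); print("blade w",np.linalg.norm(L-Rr,axis=1).round(1))
loc=lambda P: T.inv().apply(P-s["eef_pos"])
m=loc((L+Rr)/2); print("blade mid in tool (x,y)",m[[0,6,-1],:2].round(2))
print("shoulder in tool",loc(plane(c,[(279.5,140)],203))[:,:2], "handle front top",loc(plane(c,[(280.5,141.5)],214))[:,:2])
col=lambda x:cv2.GaussianBlur(g[:,x-1:x+2].mean(1)[None],(5,1),0)[0]
F=[]
for x in list(range(198,216,4))+list(range(346,366,4)):
    d=np.abs(np.diff(col(x)))[85:112]; F.append((x,85+d.argmax()+.5))
print("front rows",F)
xr=[edge(y,358,378) for y in range(60,94,8)]; xl=[edge(y,185,206,sat.astype(float)) for y in range(60,94,8)]; print("side cols",xl,xr)
Rf=plane(c,F[5:],68); A=plane(c,F,68)[:,:2]
f=cv2.fitLine(A.astype(np.float32),cv2.DIST_HUBER,0,.01,.01).ravel(); print("front dir yaw (+pi/2)",np.arctan2(f[1],f[0])+np.pi/2,np.arctan2(f[1],f[0])-np.pi/2)
C=plane(c,[(np.median(xl),97),(np.median(xr),97)],68)[:,:2]
dr=f[:2]; C=[f[2:]+dr*((p-f[2:])@dr) for p in C]; print("corners",np.round(C,1),"w",np.hypot(*(C[0]-C[1])),"mid",(C[0]+C[1])/2)
mid=(C[0]+C[1])/2; print("slot in tool",loc(np.r_[mid,40.]))
E
python3 m2.py
```

```text
[np.float64(220.5), np.float64(221.5), np.float64(222.5), np.float64(222.5), np.float64(223.5), np.float64(223.5), np.float64(224.5), np.float64(225.5), np.float64(225.5), np.float64(226.5), np.float64(226.5), np.float64(227.5), np.float64(227.5)] [np.float64(334.5), np.float64(331.5), np.float64(331.5), np.float64(331.5), np.float64(332.5), np.float64(330.5), np.float64(330.5), np.float64(332.5), np.float64(329.5), np.float64(331.5), np.float64(331.5), np.float64(329.5), np.float64(329.5)]
blade w [36.4 35.4 35.3 35.6 35.9 35.5 35.5 36.1 35.4 36.  36.3 35.6 35.9]
blade mid in tool (x,y) [[104.03  -0.97]
 [ 86.06  -1.  ]
 [ 66.25  -0.69]]
shoulder in tool [[62.03961082 -0.33496371]] handle front top [[6.32326157e+01 3.24595299e-02]]
front rows [(198, np.float64(98.5)), (202, np.float64(110.5)), (206, np.float64(110.5)), (210, np.float64(92.5)), (214, np.float64(98.5)), (346, np.float64(98.5)), (350, np.float64(98.5)), (354, np.float64(98.5)), (358, np.float64(98.5)), (362, np.float64(98.5))]
side cols [np.float64(192.5), np.float64(193.5), np.float64(193.5), np.float64(194.5), np.float64(195.5)] [np.float64(371.5), np.float64(370.5), np.float64(369.5), np.float64(369.5), np.float64(369.5)]
front dir yaw (+pi/2) 2.7927244 -0.34886837
corners [[ 581.2 -217.7]
 [ 539.3 -332.8]] w 122.4745496927418 mid [ 560.23333174 -275.25755894]
slot in tool [ 69.89311434   0.56736676 324.34627547]
```

```bash
python3 steer.py '[[-40,1.3,0,0,0,0],[-80,1.3,0,0,0,0],[-99,1.3,30,0,0,0],[-99,1.3,70,0,0,0],[-99,1.3,110,0,0,0],[-99,1.3,140,0,0,0],[-99,1.3,157,0,0,0],[-99,1.3,157.5,0,0,0]]' 
python3 steer.py '[[0,0,0,0,0,0],[0,0,0,0,0,0],[0,0,0,0,0,0]]'
python3 - <<'E'
from h import *
c=ctrl.calibration("wrist"); s=ctrl.sense(); im=ctrl.capture("wrist"); a=im[:,:,::-1]
b=ctrl.capture("side")[120:260,200:360,::-1]; b=cv2.resize(b,(480,420),interpolation=cv2.INTER_CUBIC)
cv2.imwrite("pics/w3.png",np.hstack([a[:,100:420],b])); np.save("w3.npy",c,allow_pickle=True)
E
```

```text
time_s: 6.0
eef_pos: [401.6, -216.5, 205.5]
ee_rot: [-0.001, 0.984, -0.178, -0.002]
force: [-1.3, 0.1, -0.1]
grip_width: 0.266
grip_force: 59.9
time_s: 6.3
eef_pos: [402.2, -217.0, 208.2]
ee_rot: [0.001, 0.984, -0.178, 0.001]
force: [0.6, -0.1, -0.7]
grip_width: 0.267
grip_force: 59.9
```

View pics/w3.png

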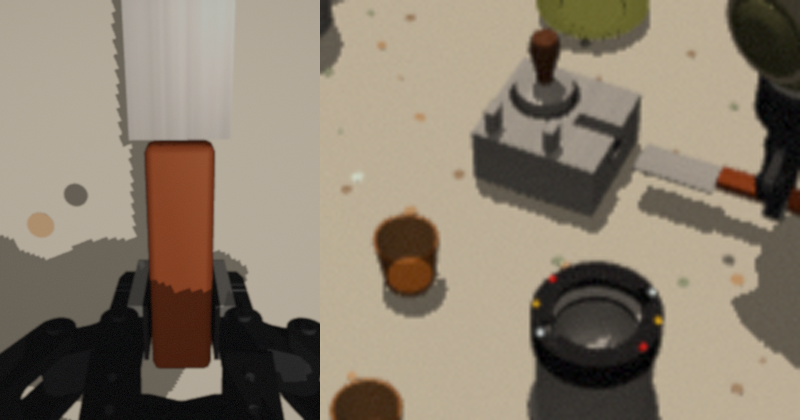

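The scraper is straight, with its tip about 25 mm in front of the slot in both views. I'll lower it slightly and enter.

```bash
python3 steer.py '[[0,0,1,0,0,0],[8,0,1.3,0,0,0],[16,0,1.3,0,0,0],[24,0,1.3,0,0,0],[30,0,1.3,0,0,0],[36,0,1.3,0,0,0],[42,0,1.3,0,0,0],[42,0,1.3,0,0,0]]' 
python3 steer.py '[[0,0,0,0,0,0]]'
```

```text
time_s: 7.2
eef_pos: [441.8, -231.8, 205.9]
ee_rot: [0.0, 0.984, -0.179, 0.0]
force: [-0.7, 0.7, -2.0]
grip_width: 0.264
grip_force: 59.9
time_s: 7.3
eef_pos: [441.2, -231.5, 205.8]
ee_rot: [-0.0, 0.984, -0.179, -0.0]
force: [-0.5, 1.0, -0.6]
grip_width: 0.267
grip_force: 59.9
```

```bash
python3 steer.py '[[10,0,0,0,0,0],[22,0,0,0,0,0],[34,0,0,0,0,0],[44,0,0,0,0,0],[52,0,0,0,0,0],[58,0,0,0,0,0],[60,0,0,0,0,0],[60,0,0,0,0,0]]' 
python3 steer.py '[[2,0,0,0,0,0],[3,0,0,0,0,0],[3,0,0,0,0,0]]'
```

```text
time_s: 8.1
eef_pos: [497.5, -252.7, 205.8]
ee_rot: [-0.0, 0.984, -0.179, -0.0]
force: [0.1, -0.1, 0.0]
grip_width: 0.266
grip_force: 59.9
time_s: 8.4
eef_pos: [500.3, -253.8, 206.0]
ee_rot: [0.0, 0.984, -0.179, 0.0]
force: [-0.6, 0.1, -0.8]
grip_width: 0.266
grip_force: 59.9
```

```bash
for i in 1 2 3; do python3 steer.py '[[1,0,0,0,0,0],[1,0,0,0,0,0],[1,0,0,0,0,0]]' | grep -E "eef_pos|^force"; done
```

```text
eef_pos: [501.2, -254.1, 205.9]
force: [-0.6, 0.8, -0.8]
eef_pos: [502.0, -254.4, 205.8]
force: [-3.5, 0.2, -0.7]
eef_pos: [502.5, -254.5, 205.5]
force: [-9.7, 2.2, 2.0]
```

```bash
python3 steer.py '[[0,0,0,0,0,0],[0,0,0,0,0,0],[0,0,0,0,0,0],[0,0,0,0,0,0],[0,0,0,0,0,0]]' 0.7
python3 steer.py '[[0,0,-20,0,0,0],[0,0,-60,0,0,0],[0,0,-110,0,0,0],[0,0,-160,0,0,0],[0,0,-180,0,0,0],[0,0,-180,0,0,0],[0,0,-180,0,0,0]]' 1.0
python3 - <<'E'
from h import *
c=ctrl.calibration("wrist"); im=ctrl.capture("wrist"); np.save("w4.npy",c,allow_pickle=True)
cv2.imwrite("pics/w4.png",im[:,:,::-1])
# lid: viewing pose
goal((430,240,300),0.4)
E
```

```text
time_s: 9.8
eef_pos: [503.2, -254.8, 206.0]
ee_rot: [0.0, 0.984, -0.179, 0.0]
force: [-0.4, 0.6, -0.2]
grip_width: 0.699
grip_force: 0.0
time_s: 10.5
eef_pos: [503.0, -254.7, 385.2]
ee_rot: [-0.0, 0.984, -0.179, -0.0]
force: [0.1, -0.0, 1.1]
grip_width: 1.0
grip_force: 0.0
shift [-242.4 -437.6  -69.7] rot [-0.003  0.    -2.33 ] j6 now 1.25
shift [-242.4 -437.6  -69.7] rot [0.    0.002 0.812] j6 now 1.25
```

View pics/w4.png

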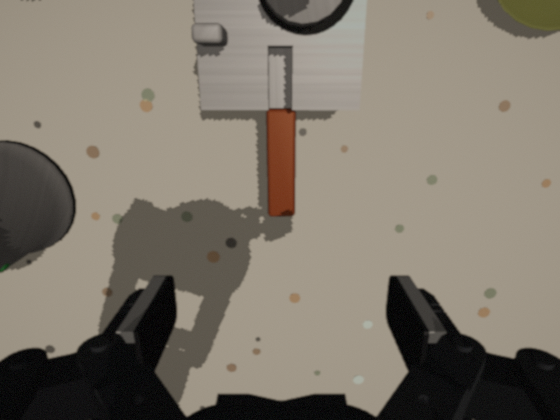

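The scraper is home: handle from (281,112) to (281,215), against the front face and under the slit. Now to the lid.

```bash
python3 - <<'E'
from h import *
goal((458,287,245),0.46)
E
python3 steer.py '[[-120,-220,-15,0,0,-1.2],[-120,-220,-15,0,0,-1.2],[-120,-220,-15,0,0,-1.2],[-120,-220,-15,0,0,-1.2],[-120,-220,-15,0,0,-1.2],[-120,-220,-15,0,0,-1.2],[-120,-220,-15,0,0,-1.2],[-120,-220,-15,0,0,-1.2]]'
python3 - <<'E'
from h import *
goal((458,287,245),0.46)
E
```

```text
shift [-232.6 -491.4  -14.7] rot [-0.003  0.    -2.39 ] j6 now 1.25
shift [-232.6 -491.4  -14.7] rot [0.    0.002 0.752] j6 now 1.25
time_s: 11.35
eef_pos: [468.0, -6.2, 399.4]
ee_rot: [-0.001, 0.911, 0.411, -0.001]
force: [0.5, -1.1, -0.5]
grip_width: 1.002
grip_force: 0.0
shift [ 213.3 -201.5   -0.4] rot [-0.003 -0.    -1.183] j6 now 0.46
shift [ 213.3 -201.5   -0.4] rot [-0.     0.003  1.959] j6 now 0.46
```

```bash
python3 steer.py '[[213,-201,0,0,0,-1.183],[213,-201,0,0,0,-1.183],[213,-201,0,0,0,-1.183],[213,-201,0,0,0,-1.183],[213,-201,0,0,0,-1.183],[213,-201,0,0,0,-1.183],[213,-201,0,0,0,-1.183],[213,-201,0,0,0,-1.183]]'
python3 steer.py '[[0,0,0,0,0,0],[0,0,0,0,0,0],[0,0,0,0,0,0]]'
python3 - <<'E'
from h import *
c=ctrl.calibration("wrist"); im=ctrl.capture("wrist"); np.save("w5.npy",c,allow_pickle=True)
cv2.imwrite("pics/w5.png",im[:,:,::-1])
E
```

```text
time_s: 12.15
eef_pos: [460.0, 287.4, 398.7]
ee_rot: [-0.001, 0.527, 0.85, -0.001]
force: [0.3, -0.1, 0.4]
grip_width: 0.997
grip_force: 0.0
time_s: 12.45
eef_pos: [460.4, 285.9, 400.4]
ee_rot: [-0.0, 0.532, 0.847, -0.0]
force: [0.6, -0.2, -0.1]
grip_width: 1.002
grip_force: 0.0
```

View pics/w5.png

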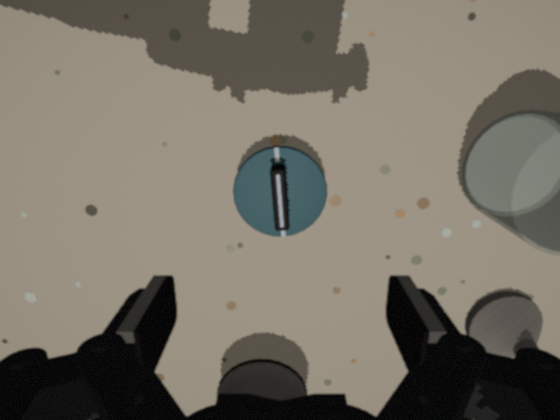

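The lid's disc is centred near (280,191). The white pointers are at (277,153) and (284,234), with the bar between them.

```bash
cat > m5.py <<'E'
from h import *
c=np.load("w5.npy",allow_pickle=True).item(); im=cv2.imread("pics/w5.png"); H,S,V=[a.astype(int) for a in cv2.split(cv2.cvtColor(im,cv2.COLOR_BGR2HSV))]
m=((H>85)&(H<115)&(S>70)).astype(np.uint8); n,l,st,ce=cv2.connectedComponentsWithStats(m)
k=((l>0)&np.isin(l,[i for i in range(1,n) if st[i,4]>300])).astype(np.uint8); k[:130]=0;k[250:]=0
pts=cv2.convexHull(cv2.findNonZero(k))[:,0]
W=plane(c,pts,28)[:,:2]
A=np.c_[2*W,np.ones(len(W))]; sol=np.linalg.lstsq(A,(W**2).sum(1),rcond=None)[0]; ctr=sol[:2]; r=np.sqrt(sol[2]+ctr@ctr); print("centre",ctr,"r",r,"resid",np.abs(np.hypot(*(W-ctr).T)-r).max())
w=(V>150)&(S<60); P=[]
for y0,y1 in((146,161),(228,238)):
    yy,xx=np.where(w[y0:y1,268:292]); uv=(xx.mean()+268,yy.mean()+y0); print(uv,len(xx)); P.append(plane(c,[uv],28)[0][:2])
d=P[0]-P[1]; print("lid yaw",np.arctan2(d[1],d[0]),"mid-line offset",np.cross(d/np.hypot(*d),ctr-P[1]),P)
b=((V<60)); b[:155]=0;b[238:]=0;b[:,262:]&=True; b[:,:262]=0;b[:,302:]=0
yy,xx=np.where(b); f=cv2.fitLine(np.c_[xx,yy].astype(np.float32),cv2.DIST_L2,0,.01,.01).ravel(); q=plane(c,[f[2:]-f[:2]*25,f[2:]+f[:2]*25],52)[:,:2]; d=q[0]-q[1]; print("bar yaw",np.arctan2(d[1],d[0]),"bar ctr",q.mean(0))
yaw=np.arctan2(*(P[0]-P[1])[::-1])
goal((*ctr,49),yaw-np.pi/2)
E
python3 m5.py
```

```text
centre [467.93573008 266.58081173] r 44.32569858111573 resid 0.46318460129892003
(np.float64(276.39473684210526), np.float64(152.31578947368422)) 38
(np.float64(281.86486486486484), np.float64(234.94594594594594)) 37
lid yaw 2.0831085839651973 mid-line offset -0.6516579915628142 [array([448.20919349, 300.32715914]), array([489.50457998, 226.89987269])]
bar yaw 2.0883265385098504 bar ctr [464.78375851 273.1219686 ]
shift [-20.6  -1.5 196.5] rot [-0.001 -0.    -0.062] j6 now -0.11
shift [-20.6  -1.5 196.5] rot [-0.00e+00  1.00e-03  3.08e+00] j6 now -0.11m5.py:11: DeprecationWarning: Arrays of 2-dimensional vectors are deprecated. Use arrays of 3-dimensional vectors instead. (deprecated in NumPy 2.0)
  d=P[0]-P[1]; print("lid yaw",np.arctan2(d[1],d[0]),"mid-line offset",np.cross(d/np.hypot(*d),ctr-P[1]),P)
```

```bash
python3 steer.py '[[-20.6,-1.5,40,0,0,-0.062],[-20.6,-1.5,90,0,0,-0.062],[-20.6,-1.5,130,0,0,-0.062],[-20.6,-1.5,160,0,0,-0.062],[-20.6,-1.5,180,0,0,-0.062],[-20.6,-1.5,190,0,0,-0.062],[-20.6,-1.5,195.5,0,0,-0.062],[-20.6,-1.5,195.5,0,0,-0.062]]' 1.0
python3 steer.py '[[0,0,0,0,0,0],[0,0,0,0,0,0],[0,0,0,0,0,0],[0,0,0,0,0,0],[0,0,0,0,0,0],[0,0,0,0,0,0],[0,0,0,0,0,0],[0,0,0,0,0,0]]' 0.0 90
python3 steer.py '[[0,0,-10,0,0,0],[0,0,-40,0,0,0],[0,0,-80,0,0,0],[0,0,-120,0,0,0],[0,0,-150,0,0,0],[0,0,-160,0,0,0],[0,0,-160,0,0,0]]'
python3 - <<'E'
from h import *
# lid held: yaw 2.085 w.r.t. closing; target closing yaw over mill
goal((568.8,3.9,205),0.489-np.pi/2)
E
```

```text
time_s: 13.3
eef_pos: [468.1, 266.9, 205.5]
ee_rot: [0.0, 0.504, 0.864, 0.0]
force: [0.3, 0.1, 0.4]
grip_width: 1.003
grip_force: 0.0
time_s: 14.1
eef_pos: [468.1, 267.0, 205.8]
ee_rot: [0.0, 0.504, 0.864, 0.0]
force: [-0.8, 0.1, 5.2]
grip_width: 0.139
grip_force: 88.8
time_s: 14.8
eef_pos: [467.9, 266.9, 366.2]
ee_rot: [0.001, 0.504, 0.864, 0.001]
force: [0.7, 0.4, -2.5]
grip_width: 0.141
grip_force: 88.1
shift [-278.6  -41.8    6.2] rot [ 2.000e-03 -1.000e-03  1.597e+00] j6 now -0.21
shift [-278.6  -41.8    6.2] rot [ 1.000e-03  2.000e-03 -1.545e+00] j6 now -0.21
```

```bash
python3 - <<'E'
from h import *
goal((497,-34,325),0.489-np.pi/2)
E
python3 steer.py '[[-130,-110,-114,0,0,0.8],[-130,-110,-114,0,0,0.8],[-130,-110,-114,0,0,0.8],[-130,-110,-114,0,0,0.8],[-130,-110,-114,0,0,0.8],[-130,-110,-114,0,0,0.8],[-130,-110,-114,0,0,0.8]]'
python3 - <<'E'
from h import *
goal((497,-34,325),0.489-np.pi/2)
E
```

```text
shift [-276.2 -122.7 -114. ] rot [ 2.000e-03 -1.000e-03  1.597e+00] j6 now -0.21
shift [-276.2 -122.7 -114. ] rot [ 1.000e-03  2.000e-03 -1.545e+00] j6 now -0.21
time_s: 15.5
eef_pos: [436.5, 99.3, 477.8]
ee_rot: [-0.001, 0.801, 0.599, -0.001]
force: [0.6, 0.3, -0.5]
grip_width: 0.142
grip_force: 88.3
shift [-110.8   95.7   -2.4] rot [-0.002  0.002  0.796] j6 now 0.25
shift [-110.8   95.7   -2.4] rot [-2.000e-03 -3.000e-03 -2.346e+00] j6 now 0.25
```

```bash

python3 steer.py '[[-111,96,0,0,0,0.796],[-111,96,0,0,0,0.796],[-111,96,0,0,0,0.796],[-111,96,0,0,0,0.796],[-111,96,0,0,0,0.796],[-111,96,0,0,0,0.796],[-111,96,0,0,0,0.796]]'
python3 steer.py '[[0,0,0,0,0,0],[0,0,0,0,0,0],[0,0,0,0,0,0]]'
python3 - <<'E'
from h import *
c=ctrl.calibration("wrist"); np.save("s6.npy",ctrl.sense(),allow_pickle=True); im=ctrl.capture("wrist"); np.save("w6.npy",c,allow_pickle=True)
cv2.imwrite("pics/w6.png",im[:,:,::-1])
E
```

```text
time_s: 16.2
eef_pos: [497.5, -33.8, 477.9]
ee_rot: [-0.001, 0.97, 0.243, -0.001]
force: [-0.3, 0.4, -1.5]
grip_width: 0.143
grip_force: 88.5
time_s: 16.5
eef_pos: [497.3, -33.8, 479.2]
ee_rot: [-0.0, 0.97, 0.243, -0.0]
force: [-0.3, -0.2, -1.1]
grip_width: 0.14
grip_force: 88.4
```

View pics/w6.png

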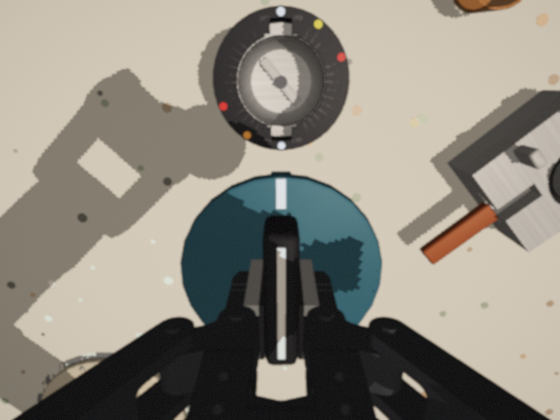

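The mill and all six dots are clear: white at (281,11) and (282,145), amber at (318,24) and (247,135), red at (341,57) and (223,106). The held lid's disc spans columns 181–381, with its pointer at (281,193).

```bash
cat > m6.py <<'E'
from h import *
c=np.load("w6.npy",allow_pickle=True).item(); s=np.load("s6.npy",allow_pickle=True).item(); T=q2R(s["ee_rot"]); im=cv2.imread("pics/w6.png"); H,S,V=[a.astype(int) for a in cv2.split(cv2.cvtColor(im,cv2.COLOR_BGR2HSV))]
def cen(u,v,m):
    ys,xs=np.where(m[max(v-7,0):v+8,u-7:u+8]); return xs.mean()+u-7,ys.mean()+max(v-7,0)
sat=(S>110)&(V>100); wh=(V>170)&(S<70)
D={"w":[(281,145),(281,11)],"a":[(247,135),(318,24)],"r":[(223,106),(341,57)]}
C=[]
for k,l in D.items():
    p=plane(c,[cen(*q,wh if k=="w" else sat) for q in l],138)[:,:2]; C.append(p.mean(0)); d=p[1]-p[0]
    a=np.arctan2(d[1],d[0])+{"w":0,"a":.6,"r":1.2}[k]; print(k,p.mean(0).round(1),"r",(np.hypot(*d)/2).round(1),"mill yaw",a.round(3))
ctr=np.mean(C,0)
# lid in hand: disc edges
z=s["eef_pos"][2]-205.8+28
m=(H>85)&(H<115)&(S>70)
E=[]
for y in range(215,300,8):
    x=np.where(m[y,150:420])[0]; E.append((x.min()+150-.5,y)); E.append((x.max()+150+.5,y))
for x in list(range(215,270,8))+list(range(295,350,8)):
    E.append((x,np.where(m[165:240,x])[0].min()+165-.5))
W=T.inv().apply(plane(c,E,z)-s["eef_pos"])[:,:2]; A=np.c_[2*W,np.ones(len(W))]; sol=np.linalg.lstsq(A,(W**2).sum(1),rcond=None)[0]; print("disc centre in tool",sol[:2],"r",np.sqrt(sol[2]+sol[:2]@sol[:2]))
f=[cen(281,185,wh),cen(281,203,wh)]; q=T.inv().apply(plane(c,f,z)-s["eef_pos"]); d=q[0]-q[1]; print("pointer yaw in tool",np.arctan2(d[1],d[0]),q[:,1])
print("mill",ctr, "tool yaw x",np.arctan2(*T.apply([1,0,0])[1::-1]))
goal((*ctr,205),0.489-np.pi/2)
E
python3 m6.py
```

```text
w [568.2   4.2] r 52.8 mill yaw 0.495
a [568.5   4.7] r 50.9 mill yaw 0.498
r [568.6   4.6] r 50.9 mill yaw 0.497
disc centre in tool [0.05977309 0.34831439] r 44.6514623060472
pointer yaw in tool 0.001589298302822701 [0.29398476 0.28255274]
mill [568.43155456   4.49336448] tool yaw x 0.491057507547829
shift [ 80.9  -0.2 119.2] rot [-0.     0.     0.002] j6 now 0.78
shift [ 80.9  -0.2 119.2] rot [-0.   -0.   -3.14] j6 now 0.78
```

```bash

python3 steer.py '[[45,-0.5,0,0,0,-0.003],[80.9,-0.5,20,0,0,-0.003],[80.9,-0.5,60,0,0,-0.003],[80.9,-0.5,95,0,0,-0.003],[80.9,-0.5,115,0,0,-0.003],[80.9,-0.5,120,0,0,-0.003],[80.9,-0.5,120,0,0,-0.003],[80.9,-0.5,120,0,0,-0.003]]'
python3 steer.py '[[0,0,5,0,0,0],[0,0,10,0,0,0],[0,0,14,0,0,0],[0,0,17,0,0,0],[0,0,20,0,0,0],[0,0,20,0,0,0]]'
python3 steer.py '[[0,0,2,0,0,0],[0,0,4,0,0,0],[0,0,4,0,0,0]]'
```

```text
time_s: 17.35
eef_pos: [568.6, 4.5, 360.9]
ee_rot: [0.001, 0.97, 0.244, 0.001]
force: [0.0, -0.4, -1.9]
grip_width: 0.14
grip_force: 88.5
time_s: 17.95
eef_pos: [568.3, 4.6, 339.0]
ee_rot: [-0.0, 0.97, 0.244, -0.0]
force: [-0.7, 0.1, -1.2]
grip_width: 0.14
grip_force: 88.5
time_s: 18.25
eef_pos: [568.3, 4.6, 335.1]
ee_rot: [-0.0, 0.97, 0.244, -0.0]
force: [-0.2, 0.5, -1.4]
grip_width: 0.14
grip_force: 88.5
```

```bash

python3 steer.py '[[0,0,2,0,0,0],[0,0,4,0,0,0],[0,0,6,0,0,0],[0,0,8,0,0,0],[0,0,9,0,0,0],[0,0,9,0,0,0]]'
for i in 1 2 3; do python3 steer.py '[[0,0,1,0,0,0],[0,0,1,0,0,0],[0,0,1,0,0,0]]' | grep -E "eef_pos|^force"; done
```

```text
time_s: 18.85
eef_pos: [568.4, 4.6, 326.2]
ee_rot: [-0.0, 0.97, 0.244, -0.0]
force: [-0.4, -0.1, -1.6]
grip_width: 0.139
grip_force: 88.5
eef_pos: [568.4, 4.6, 325.4]
force: [-0.3, 0.5, -1.8]
eef_pos: [568.4, 4.6, 324.4]
force: [0.1, -0.1, -0.6]
eef_pos: [568.4, 4.6, 323.8]
force: [-1.6, 0.8, 4.7]
```

```bash

python3 steer.py '[[0,0,0.3,0,0,0],[0,0,0.3,0,0,0.08],[0,0,0.3,0,0,0.16],[0,0,0.3,0,0,0.24],[0,0,0.3,0,0,0.32],[0,0,0.3,0,0,0.40],[0,0,0.3,0,0,0.48],[0,0,0.3,0,0,0.48]]'
python3 -c "
from h import *
s=ctrl.sense();T=q2R(s['ee_rot']);print(np.arctan2(*T.apply([1,0,0])[1::-1]),s['wrist_torque'],s['force'],s['joints'][5])"
```

```text
time_s: 20.55
eef_pos: [568.5, 4.7, 323.8]
ee_rot: [0.0, 1.0, 0.005, 0.001]
force: [-1.0, 0.7, 5.6]
grip_width: 0.143
grip_force: 89.5
0.010845420330942235 [0.12497908 0.19363721 0.00158053] [-0.99865352  0.7451494   5.63247794] 1.3620994836587865
```

```bash

python3 steer.py '[[0,0,0,0,0,0.06],[0,0,0,0,0,0.115],[0,0,0,0,0,0.115],[0,0,0,0,0,0.115]]'
python3 - <<'E'
from h import *
s=ctrl.sense();T=q2R(s['ee_rot']);print(np.arctan2(*T.apply([1,0,0])[1::-1]),s['wrist_torque'],s['tau'][5])
im=ctrl.capture("wrist")[:,:,::-1]; t=ctrl.capture("side")[180:280,230:350,::-1]
t=cv2.resize(t,(240,200),interpolation=cv2.INTER_CUBIC); t=cv2.copyMakeBorder(t,0,220,0,0,0)
cv2.imwrite("pics/w7.png",np.hstack([im,t]))
E
```

```text
time_s: 20.95
eef_pos: [568.5, 4.7, 323.8]
ee_rot: [0.0, 0.999, -0.051, 0.001]
force: [-0.7, 1.2, 6.1]
grip_width: 0.142
grip_force: 89.4
-0.10199467383562995 [4.37360081e-02 2.01494441e-01 1.13367527e-04] 0.062460280023515224
```

View pics/w7.png

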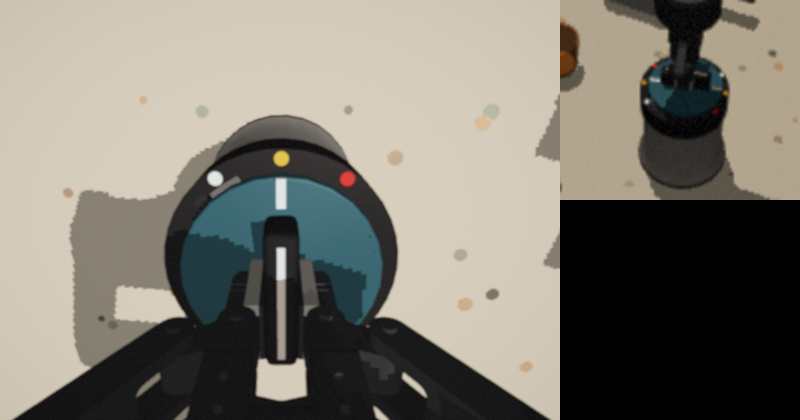

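The lid's white pointer at (281,193) lines up with the amber dot at (281,158). The lid sits flush and is still gripped, so I'll let it settle and hand in.

```bash

python3 steer.py '[[0,0,0,0,0,0],[0,0,0,0,0,0],[0,0,0,0,0,0],[0,0,0,0,0,0]]'
python3 -c "
from rig import ctrl
print(ctrl.finish_job())"
```

```text
time_s: 21.45
eef_pos: [568.5, 4.7, 323.8]
ee_rot: [0.0, 0.999, -0.051, 0.001]
force: [-1.6, 0.5, 6.1]
grip_width: 0.141
grip_force: 89.5
the job is handed in; nothing more can be done
None
```

I handed the job in at 21.5 s: the scraper is home in the stand's slot and let go, and the lid sits flush on the mill, turned to the amber marks and still gripped. The hand-in call returned no verdict.

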